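# Tighten the blender's coupling screw with a T-handled hex key

## Robot

A 6-joint arm with a two-finger parallel gripper is mounted at the origin on a cart in front of the work surface, level with it; the furniture and walls round the work are solid. World frame = base frame: x ahead of the robot, y to its left, z up, the work surface at z = 0. Lengths are in m, angles in rad, forces in N, time in s.
With the tool pointing down it reaches from about 0.375 to 0.975 m from the base axis. Payload 3.8 kg.
Tool frame: the origin (TCP) lies on the centre line of the jaws, within the pads' length; the fingertips stand 19 mm ahead of it and the grasp point (between the pads) is the TCP; z points along the fingers, y is the direction in which the jaws open and shut (so a half turn about z gives the same grasp; the last joint's range is limited). The gripper opens to 85 mm and grips with 20 to 120 N. Pads are 22 mm wide; open, the fingers measure 114 mm over their backs; the gripper's body (76 mm by 85 mm) begins 54 mm behind the grasp point. The pads swing forward as they close: fully open they stand 13 mm farther back than shut.
Start: joints at [1.161, 0.264, 1.604, -0, 1.274, -0.037], TCP at [0.246, 0.629, 0.25] pointing down, gripper open.
Joint ranges: [-2.63, 2.63], [-0.94, 2.18], [0.31, 2.57], [-1.31, 4.45], [0, 2.66], [-2.55, 2.55]. Speed limits (rad/s): [2.57, 2.57, 3.14, 3.14, 3.14, 3.14].

## Interface

Orientations are given as a rotation vector (axis times angle).
In Python, from workcell import telemetry, snapshot, camera_info, finish_job gives the robot as it stands. The module is installed in compiled form; this text tells all that it offers.
- The arm moves only by the tool step_arm, never from a script. Its argument "targets" is a list that holds one entry, the list of rows, each a list of 7 numbers: the shift along the tool's x, y, z in mm, then the turn, a rotation vector about the tool's x, y, z in rad, then the opening, from 0 (shut) to 1 (fully open). A call has 1 to 10 rows; each row shifts and turns the pose as measured when the row begins, along the tool's axes as they then stand; what a row does not reach is not made up. A row lasts 1/10 s, in which the tool goes at most 50 mm and 8.59 degrees, less where a joint would pass 70% of its speed; a pose out of reach is approached as far as the arm can. A call with a gripper value outside its range is refused whole. The fingers move at their own pace and stop on an object; "grip_force" is the grip in N (left out, the last holds). Time passes only in rows, so rows that do not move let the fingers close. It gives the time, the measured TCP pose, the force and the opening at its end, in the units of the state.
- telemetry.get_state(): the state, without advancing time (a new reading comes with each control period).
- snapshot(name): name is "side" or "top" or "wrist"; returns (picture, depth): 480x640x3 uint8, red, green, blue; 480x640 float32, m along the optical axis (not along the pixel's ray), 0 where there is no reading.
- camera_info(name): a dict with "vfov" (degrees; the focal length in pixels is half the picture's height over the tangent of half this angle, whatever the lens; pixels are square), "cx", "cy" (the principal point, pixels), "R" (3x3) and "t" (3): a world point X has camera coordinates R X + t. Camera axes: x right, y down, z forward; pixel columns grow to the right and rows downward; lengths in m; the calibration is good to about 2 mm. A picture is of the moment at which its call begins: read the wrist's pose just before it. camera_info takes no time and is no camera call; for the wrist camera it gives the pose at the moment of the call.
- finish_job(): hands the job in, once; it reports no verdict.
The state is a dict: "clock": time; "qpos": joint angles; "qvel": joint speeds; "tau": joint torques, N m; "eef_pos": TCP position; "eef_rot": TCP orientation; "ft_force": force on the tool from outside, world axes, zero at the start; "torque": the same for the moment, N m; "width": finger opening in m.
Only numpy, scipy, OpenCV 4.12 (cv2) and the standard library are available. Lean on these libraries where they do the work, as an engineer would, in place of code of your own. Each camera call takes 0.05 s, during which the arm holds its last target.

## Task

The drive coupling on the blender base is loose: take the T-handled hex key out of its wooden stand, lower it into the hole in the middle of the black rubber coupling and, resting it only lightly on the hidden socket screw, turn it until it drops fully into the hexagon. Then turn it clockwise (seen from above) until the screw comes up tight, stop there without straining the rubber, and let go with the key left standing fully home in the screw. Leave the mug, salt shaker and pepper mill alone.

Things in the scene. Friction and masses are not known exactly. Their poses are not given: they have to be found in the camera images.
- key_grip (a point): Centre of the blue cross-bar of the loose T-handled hex key (0.15 to 0.25 kg). Bar 92 mm long (point's x axis), 22 mm thick (y), 26 mm tall (z, up): grip it across the 22 mm. Its steel hexagonal shaft, 17 mm across flats, 19.6 mm across corners, hangs straight down from the middle of the bar, two flats facing along the bar. The key starts upright in its stand, bar centre about 98 mm up.
- key_tip (a point): Centre of the key's lower end face, 88 mm straight below key_grip; axes as key_grip. The lowest 2.5 mm is a round tapered nose, 13 mm across at the end; above it begin the six sharp corners of the hexagon.
- stand: Fixed wooden block 74 x 74 x 45 mm; origin at the centre of its underside. The key stands in a round hole 22 mm wide and 35 mm deep in the middle of its top.
- blender: Fixed white blender motor base, jug taken off, 150 x 144 mm, 70 mm tall; origin at the centre of its underside, front (dial, two keys) towards its -x. Four grey jug lugs on the top, 63 mm from the axis, reach to 80 mm. In the middle of the top stands the black rubber drive coupling, 42 mm wide, its top 115 mm above the worktop.
- coupling_mouth (a point): Centre of the coupling's mouth, level with its top; z up, axes as the blender base. A funnel 30 mm wide narrows over 5 mm to a round bore 20.8 mm wide. The screw's hexagon socket (18.2 mm across flats, 16 mm deep) is hidden in it: rim 17 mm, floor 33 mm below the mouth. Until the key drops in, its corners rest on the rim (tip about 19 mm below the mouth).
- screw (a joint): Turn of the screw in the coupling, rad, positive clockwise from above: 0 loosest, 0.9 the tight stop; starts at 0 to 0.2. Friction 0.10 N m up to the stop. It does not tell how the hexagon lies: that differs each time, is not known, repeats every 60 degrees, and the key drops in only within about 8 degrees of it.
- coupling_sink (a joint): How far the rubber coupling is pressed down with its screw, m: about 8 N per mm. More than 2.8 mm (about 22 N) spoils it.
- coupling_twist (a joint): How far the rubber coupling with its screw is wound up, rad, positive clockwise from above; it springs back when let go: 2 N m per rad. More than 0.3 rad (0.6 N m) spoils it.
- mug_mid (a point): Loose striped mug, 83 x 116 mm, 100 mm tall; point on its axis half-way up.
- salt_mid (a point): Loose glass salt shaker with a grey cap, 44 mm wide, 90 mm tall; point on its axis half-way up.
- mill_mid (a point): Loose dark wooden pepper mill, 58 mm wide, 160 mm tall; point on its axis half-way up.
Things that resemble listed ones, but are neither listed nor needed, are in the scene too. Of the things that look like the part that bears key_grip, the larger one is meant.

How it is judged:
On the way, in this order (a step that is already met when the one before it is completed fails the run):
1. the key has dropped into the hexagon (tip at least 29 mm below the coupling's mouth and within 4 mm of its axis) while the screw is still loose (below 0.6 rad) (z of key_tip in the frame of coupling_mouth below -0.029 m and horizontal distance between key_tip and coupling_mouth below 0.004 m and value of joint screw below 0.6 rad), for 0.1 s.
2. the screw is turned tight (beyond 0.84 rad) with the key in it (value of joint screw above 0.84 rad and z of key_tip in the frame of coupling_mouth below -0.027 m), for 0.1 s.
At the end, for the whole second after the job is handed in: The screw is tight (beyond 0.84 rad), the key stands in it at rest, fully home (tip at least 29 mm below the coupling's mouth, within 4 mm of its axis, leaning less than 0.15 rad), and the rubber has sprung back (twist under 0.06 rad) (value of joint screw above 0.84 rad and z of key_tip in the frame of coupling_mouth below -0.029 m and horizontal distance between key_tip and coupling_mouth below 0.004 m and angle between key_grip's own z axis and vertical below 0.15 rad and value of joint coupling_twist below 0.06 rad and linear speed of hex_key below 0.02 m/s); the robot touches nothing.
It fails at once if the coupling is pressed down more than 2.8 mm (about 22 N) (value of joint coupling_sink above 0.0028 m).
It fails at once if the coupling is wound up more than 0.3 rad (0.6 N m) (value of joint coupling_twist above 0.3 rad).
It fails at once if the mug, the salt shaker or the pepper mill is moved more than 20 mm (distance of any of mug_mid, salt_mid, mill_mid from where it was at the start of the episode above 0.02 m).
It also fails if it takes over 61 s, if anything falls off the work surface, if the arm or the gripper's body presses on something with over 40 N, if the wrist force passes 120 N, or if a joint passes its speed limit or range.

## Working session

There is one attempt and no reset: what is moved stays moved. The work goes in short steps, Python scripts to look and compute and a tool call to move; the robot and the scene stay as the last step left them, time stands still between calls to the robot, and variables do not carry over. Pictures are saved under pics/ and viewed, and the job is handed in when it is done.

Besides the shell and the picture viewer there is one more tool, called as name(argument=value, ...) on one line, values as JSON. step_arm: Moves the arm, as the interface text tells. Its arguments: {"type":"object","properties":{"targets":{"type":"array"},"grip_force":{"type":"number"}},"required":["targets"]}

```bash
mkdir -p pics; python3 - <<'E'
from workcell import telemetry, snapshot, camera_info
import numpy as np, cv2
s=telemetry.get_state()
print({k:np.round(v,4) for k,v in s.items()})
for n in ["side","top"]:
    c=camera_info(n);print(n,c)
    p,d=snapshot(n); cv2.imwrite(f"pics/{n}0.png",p[:,:,::-1]); np.savez(f"{n}0.npz",p=p,d=d,**c)
E
```

```text
{'clock': np.float64(0.0), 'qpos': array([ 1.1611,  0.2647,  1.6054, -0.    ,  1.2738, -0.0369]), 'qvel': array([ 0.001 , -0.0012, -0.0005, -0.0005, -0.0001, -0.0006]), 'tau': array([-6.00000e-04, -5.15102e+01, -3.67315e+01, -1.00000e-04,
        1.32000e-02,  0.00000e+00]), 'eef_pos': array([0.2456, 0.628 , 0.249 ]), 'eef_rot': array([-0.5821, -3.0867,  0.0035]), 'ft_force': array([-0.051 , -0.1023, -1.1758]), 'torque': array([-0.0011,  0.0149, -0.0047]), 'width': np.float64(0.0852)}
side {'vfov': 52.24736810316591, 'cx': 319.4276069489137, 'cy': 246.42150358865226, 'R': array([[-0.98586383,  0.16750577,  0.00378468],
       [ 0.12090257,  0.72685356, -0.67606691],
       [-0.11599602, -0.66605234, -0.73683052]]), 't': array([0.49284949, 0.02232494, 1.26176799])}
top {'vfov': 43.43006449287094, 'cx': 317.66257732138996, 'cy': 242.52314792541478, 'R': array([[ 1.58457935e-03, -9.99908788e-01, -1.34128728e-02],
       [-9.98500868e-01, -8.48203978e-04, -5.47293080e-02],
       [ 5.47129392e-02,  1.34794881e-02, -9.98411137e-01]]), 't': array([-0.02570231,  0.47346413,  1.73576106])}
```

View pics/side0.png

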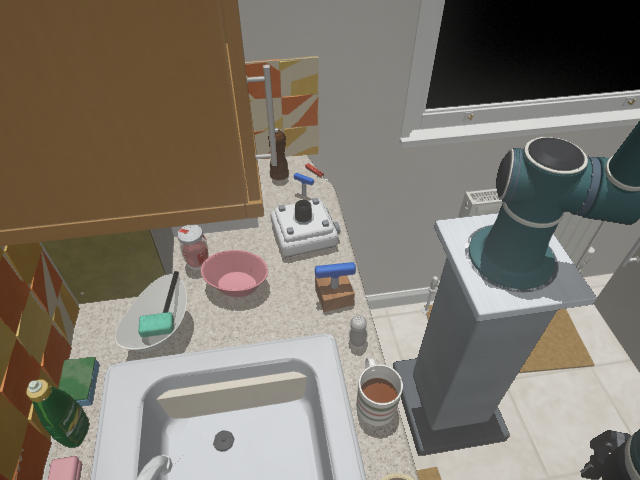

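View pics/top0.png

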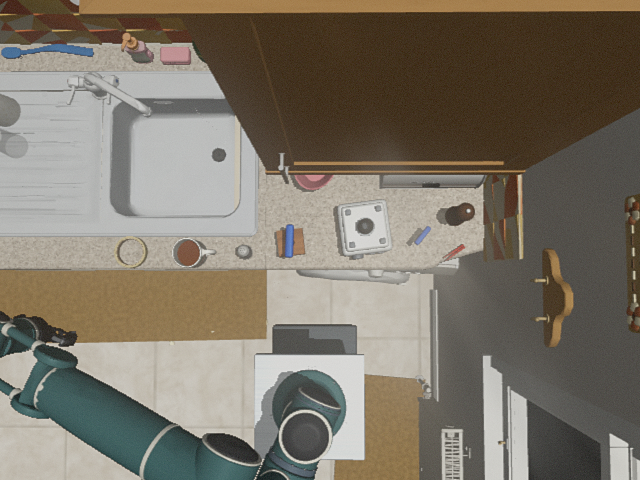

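Candidates for the key: large blue bar in the wooden block at top (289,240) / side (335,270); small blue bar, a smaller key near the mill, at top (423,236) / side (304,180); blue brush at top (48,50). By the description (larger, in the wooden stand) I choose (289,240).

```bash
cat > h.py <<'E'
import numpy as np, cv2
def K(c):
    f=240/np.tan(np.radians(float(c['vfov'])/2)); return f,float(c['cx']),float(c['cy'])
def ray(c,u,v):
    f,cx,cy=K(c);R=np.array(c['R']);t=np.array(c['t'])
    return -R.T@t, R.T@np.array([(u-cx)/f,(v-cy)/f,1.])
def onplane(c,u,v,z):
    o,d=ray(c,u,v); return o+d*(z-o[2])/d[2]
def pts(c,d):
    f,cx,cy=K(c);v,u=np.mgrid[0:480,0:640];R=np.array(c['R']);t=np.array(c['t'])
    P=np.stack([(u-cx)/f*d,(v-cy)/f*d,d],-1); return (P-t)@R
def proj(c,X):
    f,cx,cy=K(c);p=np.array(c['R'])@np.array(X)+np.array(c['t']);return p[0]/p[2]*f+cx,p[1]/p[2]*f+cy
E
python3 - <<'E'
from h import *
for n in ["top","side"]:
    z=np.load(f"{n}0.npz");p=z['p'];d=z['d'];P=pts(z,d)
    hsv=cv2.cvtColor(p,cv2.COLOR_RGB2HSV)
    m=cv2.inRange(hsv,(105,120,60),(130,255,255))
    k,l,st,ce=cv2.connectedComponentsWithStats(m)
    for i in range(1,k):
        if st[i][4]>40:
            q=P[(l==i)&(d>0)]
            print(n,ce[i],st[i],"med",np.median(q,0).round(4),"max z",np.percentile(q[:,2],95).round(4))
            cnt=np.argwhere(l==i)[:,::-1].astype(np.float32)
            print(cv2.minAreaRect(cnt))
    if n=="top":
        for nm,(u,v) in dict(blender=(365,227),mug=(187,252),salt=(244,252),mill=(460,214)).items(): print(nm,P[v,u].round(3))
        cv2.imwrite("pics/topcrop.png",cv2.resize(p[180:280,220:480,::-1],None,fx=3,fy=3,interpolation=cv2.INTER_CUBIC))
    else:
        cv2.imwrite("pics/sidecrop.png",cv2.resize(p[130:330,220:420,::-1],None,fx=3,fy=3,interpolation=cv2.INTER_CUBIC))
        # cupboard lower front edge
        for u,v in [(262,206),(262,215),(250,100),(100,225),(240,190)]: print('cup',u,v,P[v,u].round(3))
        for nm,(u,v) in dict(coup=(303,204),blender=(290,215),stand=(335,287)).items(): print(nm,P[v,u].round(3))
E
```

```text
top [47.52745098 50.29607843] [  2  44  91  14 510] med [1.0351 0.7416 0.035 ] max z 0.0588
((46.92594909667969, 50.186161041259766), (11.943232536315918, 90.0214614868164), 88.49256896972656)
top [289.0255102  240.40816327] [286 225   7  32 196] med [0.4749 0.0523 0.1082] max z 0.1145
((289.0, 240.5), (31.0, 6.0), 90.0)
blender [ 0.513 -0.158  0.079]
mug [0.444 0.348 0.043]
salt [0.443 0.179 0.087]
mill [ 0.544 -0.41   0.136]
side [302.92771084 177.55421687] [294 173  19  10  83] med [ 0.4927 -0.3166  0.0657] max z 0.0694
((303.02056884765625, 177.94520568847656), (18.96066665649414, 5.032769680023193), 20.556045532226562)
side [335.28618421 267.74013158] [315 263  40  11 304] med [0.4734 0.0573 0.109 ] max z 0.112
((334.5270690917969, 267.8930969238281), (9.268472671508789, 39.163841247558594), 88.26429748535156)
cup 262 206 [0.621 0.096 0.353]
cup 262 215 [0.622 0.097 0.332]
cup 250 100 [ 0.613 -0.509  0.206]
cup 100 225 [0.898 0.095 0.35 ]
cup 240 190 [0.655 0.093 0.392]
coup [ 0.514 -0.166  0.105]
blender [ 0.549 -0.167  0.071]
stand [0.474 0.064 0.048]
```

View pics/topcrop.png

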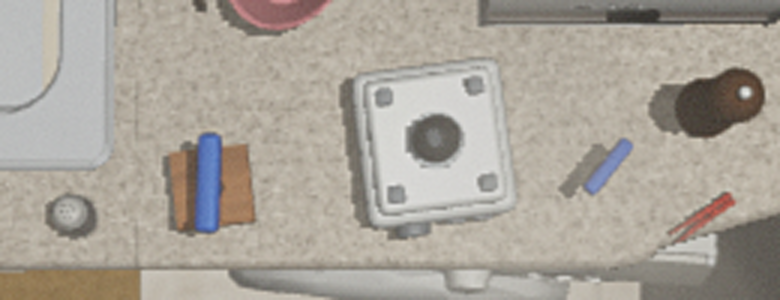

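View pics/sidecrop.png

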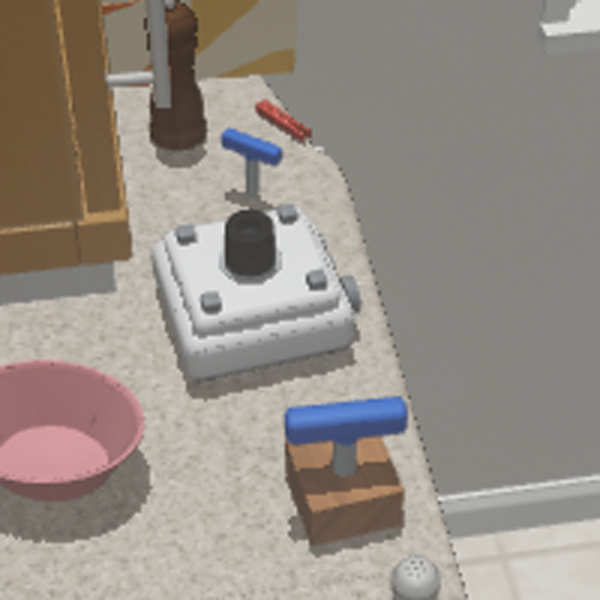

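```bash
cat >> h.py <<'E'
from scipy.spatial.transform import Rotation as Ro
def axes(s): return Ro.from_rotvec(s['eef_rot']).as_matrix()
def Rdown(yaw): # tool y axis (jaw) along world yaw
    y=np.array([np.cos(yaw),np.sin(yaw),0]);z=np.array([0,0,-1.]);x=np.cross(y,z);return np.stack([x,y,z],1)
def plan(s,pos,yaw):
    R=axes(s);dp=R.T@(np.array(pos)-s['eef_pos'])*1000
    rv=Ro.from_matrix(R.T@Rdown(yaw)).as_rotvec()
    return dp.round(1),rv.round(3)
E
python3 - <<'E'
from h import *
from workcell import telemetry
s=telemetry.get_state();R=axes(s);print(R.round(3)); print("jaw yaw",np.arctan2(R[1,1],R[0,1]))
for n in ["top","side"]:
    z=np.load(f"{n}0.npz");p=z['p'];P=pts(z,z['d'])
    m=cv2.inRange(cv2.cvtColor(p,cv2.COLOR_RGB2HSV),(105,120,60),(130,255,255))
    m[:, :250]=0; m[:,340+30:]=0
    if n=="side": m[:230]=0
    v,u=np.nonzero(m); q=P[v,u]; q=q[q[:,2]>.09]; 
    w=np.array([onplane(z,a,b,.108)[:2] for a,b in zip(u,v)])
    print(n,w.mean(0),np.ptp(w,axis=0)); C=np.cov(w.T);e,V=np.linalg.eigh(C);print(np.degrees(np.arctan2(V[1,1],V[0,1])))
    print("depth pts",q.min(0),q.max(0))
z=np.load("top0.npz");p=z['p']; g=cv2.cvtColor(p,cv2.COLOR_RGB2GRAY)
m=((g<95)).astype(np.uint8); m[:, :345]=0;m[:,385:]=0;m[:210]=0;m[245:]=0
k,l,st,ce=cv2.connectedComponentsWithStats(m)
for i in range(1,k): print(st[i],ce[i],onplane(z,*ce[i],.1))
for yaw in (np.pi/2,-np.pi/2): print(plan(s,[.474,.055,.26],yaw))
E
```

```text
[[-0.931  0.364 -0.001]
 [ 0.364  0.931 -0.002]
 [ 0.    -0.002 -1.   ]]
jaw yaw 1.1980052481268233
top [0.47404638 0.05222969] [0.08526738 0.01673962]
178.07264518646267
depth pts [0.43098983 0.04370632 0.09821861] [0.51686881 0.06106536 0.11937009]
side [0.473923   0.05623924] [0.08908234 0.0319118 ]
176.47885636838814
depth pts [0.43049135 0.04289722 0.09471121] [0.6295434  0.74162143 0.94293703]
[358 219  10  14  43] [361.06976744 225.        ] [ 0.51722474 -0.14596798  0.1       ]
[371 222   1   1   1] [371. 222.] [ 0.52553829 -0.17335559  0.1       ]
(array([-421.4, -450.5,  -10. ]), array([-0.002, -0.   , -0.373]))
(array([-421.4, -450.5,  -10. ]), array([-1.000e-03,  3.000e-03,  2.769e+00]))
```

step_arm(targets=[[[0,0,0,0,0,-0.12,1],[0,0,0,0,0,-0.12,1],[0,0,0,0,0,-0.1,1]]])

```text
clock: 0.4
eef_pos: [0.2451, 0.6269, 0.2466]
eef_rot: [-0.033, -3.139, 0.009]
ft_force: [-0.4, -0.1, 0.5]
width: 0.0858
```

```bash
python3 - <<'E'
from h import *
from workcell import telemetry
s=telemetry.get_state(); print(plan(s,[.474,.055,.26],1.536),s['eef_pos'])
E
```

```text
(array([-240.7, -567.1,  -10.7]), array([-0.006, -0.002,  0.014])) [0.24510643 0.62692221 0.24662375]
```

step_arm(targets=[[[-18,-42,-2,0,0,0,1],[-18,-42,-2,0,0,0,1],[-18,-42,-2,0,0,0,1],[-18,-42,-2,0,0,0,1],[-18,-42,-2,0,0,0,1],[-18,-42,-2,0,0,0,1],[-18,-42,-2,0,0,0,1],[-18,-42,-2,0,0,0,1],[-18,-42,-2,0,0,0,1],[-18,-42,-2,0,0,0,1]]])

```text
clock: 1.4
eef_pos: [0.4187, 0.192, 0.2625]
eef_rot: [-0.01, -3.134, 0.019]
ft_force: [1.4, 0.7, -0.7]
width: 0.0852
```

```bash
python3 - <<'E'
from h import *
from workcell import telemetry
s=telemetry.get_state(); print(plan(s,[.474,.055,.26],1.536),s['eef_pos'],s['qpos'])
E
```

```text
(array([ -56.2, -136.6,    3.7]), array([-0.012, -0.008,  0.028])) [0.41874115 0.19200373 0.26253803] [ 0.38170402 -0.15123088  2.01849636 -0.00854839  1.28598304 -1.18002061]
```

step_arm(targets=[[[-14,-36,0,0,0,0.01,1],[-14,-36,0,0,0,0.01,1],[-14,-36,0,0,0,0.01,1],[-12,-28,0,0,0,0,1],[0,0,0,0,0,0,1]]])

```text
clock: 1.9
eef_pos: [0.4709, 0.0438, 0.2629]
eef_rot: [-0.07, -3.133, 0.022]
ft_force: [-0.2, 0.4, 0.7]
width: 0.0857
```

```bash
cat > look.py <<'E'
from h import *
import sys
from workcell import telemetry, snapshot, camera_info
n,tag=sys.argv[1:3]
s=telemetry.get_state();c=camera_info(n);p,d=snapshot(n)
cv2.imwrite(f"pics/{n}{tag}.png",p[:,:,::-1]);np.savez(f"{n}{tag}.npz",p=p,d=d,**c)
print(s['clock'],s['eef_pos'].round(4),s['eef_rot'].round(4),s['qpos'].round(3),s['ft_force'].round(2),plan(s,[.474,.055,.26],1.536))
E
python3 look.py wrist 1
```

```text
1.9 [0.4709 0.0438 0.2629] [-0.0696 -3.1331  0.0217] [ 0.049 -0.128  1.998 -0.014  1.281 -1.473] [-0.19  0.36  0.7 ] (array([-2.6, 11.4,  2.7]), array([-0.014, -0.007, -0.01 ]))
```

View pics/wrist1.png

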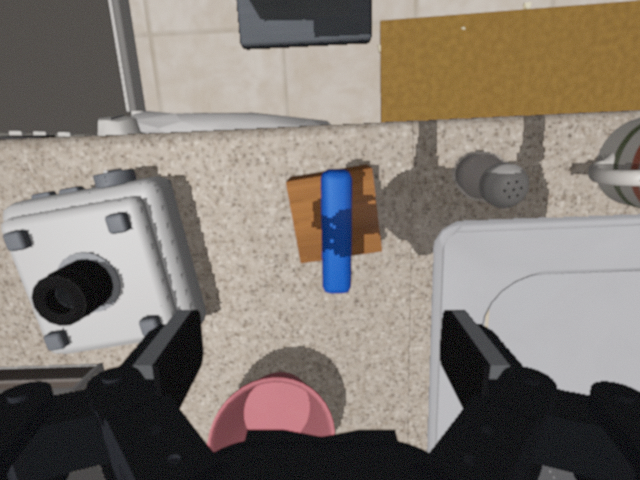

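The wrist view shows the large key in the stand at (337,230), coupling mouth at (62,298). I measure both.

```bash
python3 - <<'E'
from h import *
z=np.load("wrist1.npz");p=z['p'];d=z['d'];P=pts(z,d)
print("cam",(-z['R'].T@z['t']).round(3))
m=cv2.inRange(cv2.cvtColor(p,cv2.COLOR_RGB2HSV),(105,120,60),(130,255,255)); m[300:]=0
v,u=np.nonzero(m);q=P[v,u];print("top z",np.percentile(q[:,2],[5,50,95]),len(u))
cnt=np.stack([u,v],1).astype(np.float32);r=cv2.minAreaRect(cnt);print(r)
b=cv2.boxPoints(r)
for h in (.098,.111):
    w=np.array([onplane(z,*x,h)[:2] for x in b]);print(h,w.round(4).tolist(),w.mean(0))
w=np.array([onplane(z,a,c,.105)[:2] for a,c in zip(u,v)]);e,V=np.linalg.eigh(np.cov(w.T));print("yaw",np.degrees(np.arctan2(V[1,1],V[0,1])))
t=q[(q[:,2]>.1)];print("top pts",t[:,:2].min(0),t[:,:2].max(0),np.median(t,0), t.mean(0))
# coupling ring from depth
x=P[(d>0)&(P[...,2]>.108)&(P[...,2]<.122)&(P[...,1]<-.05)&(P[...,1]>-.25)&(P[...,0]<.6)]
print("ring",len(x),x.min(0),x.max(0),(x.min(0)+x.max(0))/2)
(c,rr)=cv2.minEnclosingCircle(x[:,:2].astype(np.float32));print(c,rr)
x=P[(d>0)&(P[...,2]>.076)&(P[...,2]<.083)&(P[...,1]<-.05)&(P[...,1]>-.28)&(P[...,0]<.62)]
print("lug pts",len(x),x.mean(0))
# blender edge angle
x=P[(d>0)&(P[...,2]>.062)&(P[...,2]<.074)&(P[...,1]<-.05)&(P[...,1]>-.28)&(P[...,0]<.62)]
print(cv2.minAreaRect(x[:,:2].astype(np.float32)))
cv2.imwrite("pics/wcrop.png",cv2.resize(p[150:370,0:230,::-1],None,fx=2.6,fy=2.6,interpolation=cv2.INTER_CUBIC))
E
```

```text
cam [0.402 0.047 0.387]
top z [0.10777845 0.1109043  0.11233181] 3453
((336.0, 231.0), (122.0, 30.0), 90.0)
0.098 [[0.428, 0.0418], [0.4289, 0.0632], [0.5222, 0.0608], [0.5213, 0.0376]] [0.47512275 0.05085662]
0.111 [[0.4268, 0.0421], [0.4277, 0.0624], [0.5168, 0.0602], [0.5159, 0.038]] [0.47181711 0.05069427]
yaw 178.0322981860415
top pts [0.40155031 0.03966563] [0.51742394 0.06257797] [0.46803202 0.05080411 0.11090693] [0.46929453 0.05086035 0.11195955]
ring 1774 [ 0.49499871 -0.18150644  0.10800621] [ 0.53729532 -0.13911131  0.11718509] [ 0.51614701 -0.16030888  0.11259565]
(0.5161354541778564, -0.15981855988502502) 0.02216535061597824
lug pts 1659 [ 0.50746424 -0.1600383   0.07972402]
((0.5148178935050964, -0.1597634255886078), (0.126023530960083, 0.12167856097221375), 7.336763858795166)
```

View pics/wcrop.png

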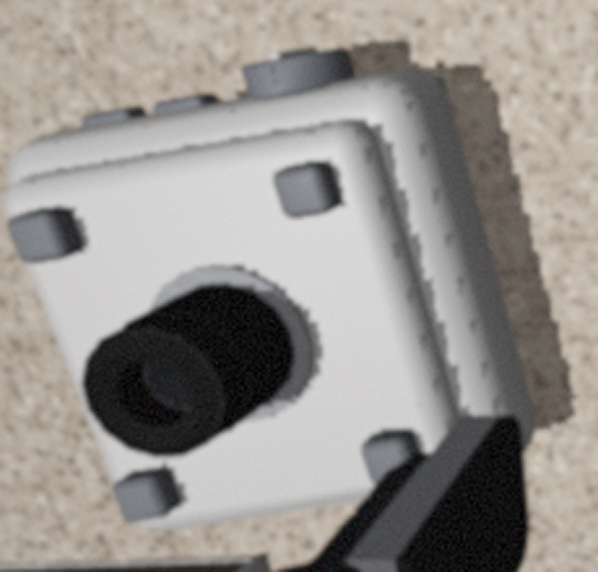

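```bash
cat > pl.py <<'E'
from h import *
import sys
from workcell import telemetry
s=telemetry.get_state();a=list(map(float,sys.argv[1:5]))
print(s['clock'],"pos",s['eef_pos'].round(4),"tool->",*plan(s,a[:3],a[3]),"q",s['qpos'].round(3),"F",s['ft_force'].round(2),"T",s['torque'].round(3),"w",round(float(s['width']),4))
R=axes(s);print("yaw",round(float(np.arctan2(R[1,1],R[0,1])),4),"tilt",R[:2,2].round(4))
E
python3 pl.py .473 .051 .098 1.536
```

```text
1.95 pos [0.4703 0.0451 0.2627] tool-> [ -3.8   8.2 164.6] [-0.013 -0.008 -0.009] q [ 0.051 -0.128  1.998 -0.013  1.281 -1.472] F [0.31 0.38 0.6 ] T [0.031 0.035 0.027] w 0.0854
yaw 1.527 tilt [-0.0088 -0.0127]
```

step_arm(targets=[[[-2,3,20,-0.013,-0.008,-0.009,1],[-2,3,25,0,0,0,1],[0,2,25,0,0,0,1],[0,0,20,0,0,0,1],[0,0,10,0,0,0,1],[0,0,0,0,0,0,1]]])

```text
clock: 2.55
eef_pos: [0.4726, 0.0583, 0.1593]
eef_rot: [-0.05, -3.14, -0.006]
ft_force: [-0.0, 0.7, -0.7]
width: 0.0852
```

```bash
python3 pl.py .473 .051 .098 1.536
```

```text
2.55 pos [0.4726 0.0583 0.1593] tool-> [-0.7 -7.5 61.3] [ 0.004 -0.001  0.003] q [ 0.068 -0.037  2.114  0.004  1.066 -1.473] F [-0.04  0.75 -0.75] T [-0.024  0.024 -0.   ] w 0.0852
yaw 1.539 tilt [-0.0006  0.0038]
```

step_arm(targets=[[[0,-5,10,0,0,0,1],[0,-2,16,0,0,0,1],[0,0,15,0,0,0,1],[0,0,10,0,0,0,1],[0,0,6,0,0,0,1],[0,0,0,0,0,0,1]]])

```text
clock: 3.15
eef_pos: [0.4758, 0.0521, 0.1038]
eef_rot: [0.046, 3.134, 0.007]
ft_force: [0.4, 0.5, 0.1]
width: 0.0849
```

```bash
python3 pl.py .473 .051 .098 1.536; python3 look.py wrist 2
```

```text
3.15 pos [0.4758 0.0521 0.1038] tool-> [ 2.8 -1.2  5.8] [0.005 0.007 0.005] q [ 0.054  0.031  2.162  0.005  0.941 -1.49 ] F [0.43 0.52 0.06] T [-0.039 -0.05   0.011] w 0.0849
yaw 1.5414 tilt [0.0076 0.0043]
3.15 [0.4758 0.0521 0.1038] [0.0461 3.1337 0.0069] [ 0.054  0.031  2.162  0.005  0.941 -1.49 ] [0.43 0.52 0.06] (array([   0.7,    3.6, -156.2]), array([0.005, 0.007, 0.005]))
```

View pics/wrist2.png

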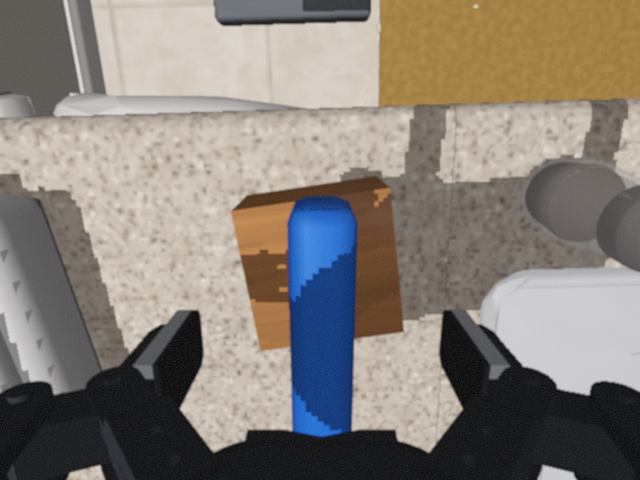

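The open jaws straddle the bar (pads at x≈190 and 450, bar at 322). Final correction and close.

step_arm(targets=[[[3,-1,4,0.004,0.005,0.004,1],[0,0,1,0,0,0,1],[0,0,0,0,0,0,0],[0,0,0,0,0,0,0],[0,0,0,0,0,0,0],[0,0,0,0,0,0,0],[0,0,0,0,0,0,0],[0,0,0,0,0,0,0]]], grip_force=60)

```text
clock: 4.0
eef_pos: [0.4752, 0.0514, 0.1016]
eef_rot: [0.053, 3.133, 0.001]
ft_force: [-0.8, 0.2, -1.0]
width: 0.0211
```

```bash
python3 pl.py .473 .051 .098 1.536
```

```text
4.0 pos [0.4752 0.0514 0.1016] tool-> [ 2.2 -0.4  3.6] [0.001 0.008 0.001] q [ 0.055  0.033  2.165  0.     0.936 -1.482] F [-0.84  0.19 -1.01] T [ 0.012 -0.035  0.029] w 0.0211
yaw 1.537 tilt [0.0081 0.0006]
```

step_arm(targets=[[[0,0,-6,0,0,0,0],[0,0,-12,0,0,0,0],[0,0,-15,0,0,0,0],[0,0,-20,0,0,0,0],[0,0,-25,0,0.004,0,0],[0,0,-25,0,0.004,0,0],[0,0,-20,0,0,0,0],[0,0,-10,0,0,0,0],[0,0,0,0,0,0,0]]])

```text
clock: 4.9
eef_pos: [0.473, 0.051, 0.2434]
eef_rot: [-0.053, -3.14, -0.001]
ft_force: [-0.9, 0.3, -1.5]
width: 0.0214
```

```bash
python3 pl.py .49 -.09 .245 1.536;python3 look.py wrist 3;python3 look.py side 3
```

```text
4.9 pos [0.473  0.051  0.2434] tool-> [ -21.8 -140.4   -1.7] [ 0.001 -0.001  0.001] q [ 5.500e-02 -1.150e-01  2.022e+00  1.000e-03  1.235e+00 -1.483e+00] F [-0.91  0.3  -1.54] T [-0.017 -0.009 -0.014] w 0.0214
yaw 1.5371 tilt [-0.0007  0.0006]
4.9 [0.473  0.051  0.2434] [-5.3000e-02 -3.1405e+00 -8.0000e-04] [ 5.500e-02 -1.150e-01  2.022e+00  1.000e-03  1.235e+00 -1.483e+00] [-0.91  0.3  -1.54] (array([ -0.9,   4. , -16.6]), array([ 0.001, -0.001,  0.001]))
4.95 [0.4726 0.051  0.2425] [-5.2900e-02 -3.1394e+00 -7.0000e-04] [ 5.500e-02 -1.140e-01  2.023e+00  1.000e-03  1.234e+00 -1.483e+00] [-0.57 -0.72 -2.34] (array([ -1.2,   4. , -17.5]), array([ 0.   , -0.002,  0.001]))
```

View pics/wrist3.png

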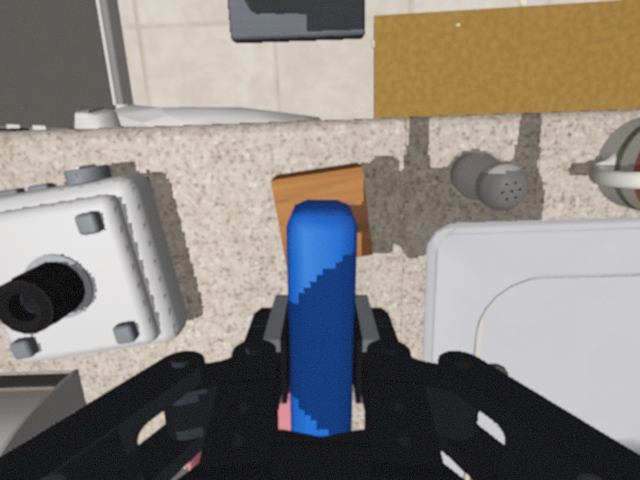

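View pics/side3.png

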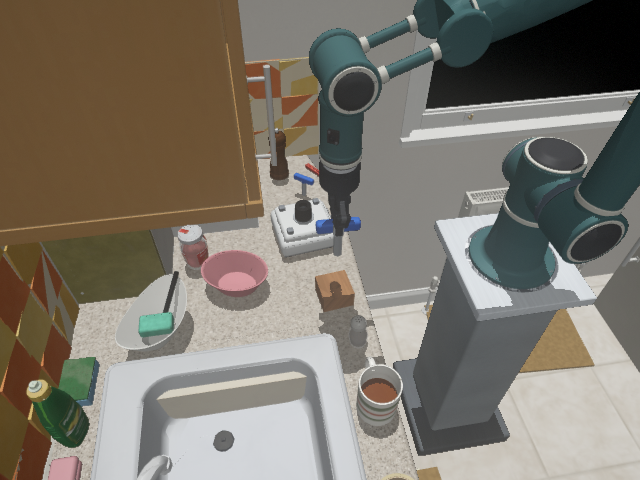

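step_arm(targets=[[[-8,-25,0,0,0,0,0],[-10,-35,0,0,0,0,0],[-10,-35,0,0,0,0,0],[-8,-25,0,0,0,0,0],[-4,-12,0,0,0,0,0],[0,0,0,0,0,0,0],[0,0,0,0,0,0,0]]])

```text
clock: 5.7
eef_pos: [0.502, -0.0842, 0.2295]
eef_rot: [-0.049, -3.118, -0.007]
ft_force: [-0.4, -0.5, -2.4]
width: 0.0207
```

```bash
python3 pl.py .516 -.16 .245 1.536;python3 look.py wrist 4; python3 look.py top 4; python3 look.py side 4
```

```text
5.7 pos [ 0.502  -0.0842  0.2295] tool-> [-16.  -75.3 -16.2] [ 0.004 -0.023  0.003] q [-0.215 -0.022  1.962  0.     1.225 -1.755] F [-0.35 -0.48 -2.44] T [-0.058 -0.025 -0.011] w 0.0207
yaw 1.5393 tilt [-0.0229  0.0051]
5.7 [ 0.502  -0.0842  0.2295] [-0.049  -3.1182 -0.0075] [-0.215 -0.022  1.962  0.     1.225 -1.755] [-0.35 -0.48 -2.44] (array([ 33.1, 138.4, -29.1]), array([ 0.004, -0.023,  0.003]))
5.75 [ 0.502  -0.0839  0.2295] [-0.048  -3.1182 -0.0072] [-0.215 -0.023  1.962 -0.     1.225 -1.755] [ 0.44 -0.05 -1.25] (array([ 32.9, 138.1, -29.1]), array([ 0.004, -0.023,  0.004]))
5.8 [ 0.5021 -0.0837  0.2299] [-0.047 -3.119 -0.007] [-0.214 -0.023  1.962 -0.     1.225 -1.755] [-0.31  0.42 -1.73] (array([ 32.9, 137.9, -28.8]), array([ 0.004, -0.022,  0.005]))
```

View pics/wrist4.png

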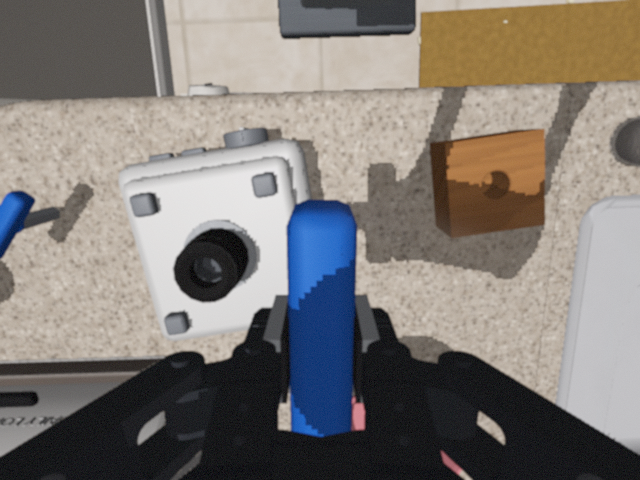

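View pics/side4.png

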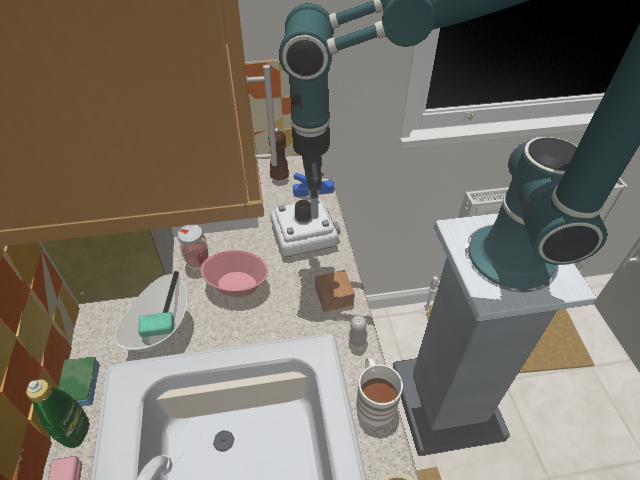

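```bash
python3 - <<'E'
from h import *
z=np.load("wrist4.npz");p=z['p'];d=z['d'];P=pts(z,d)
c=p[215:315,160:260,::-1]
cv2.imwrite("pics/mouth.png",cv2.resize(cv2.convertScaleAbs(c,alpha=2.5),None,fx=6,fy=6,interpolation=cv2.INTER_CUBIC))
x=(d>0)&(P[...,2]>.1125)&(P[...,2]<.1185)&(P[...,1]<-.1)&(P[...,1]>-.21)&(P[...,0]<.56)&(P[...,0]>.47)
l=P[x];print("ring",len(l),(l.min(0)+l.max(0))/2,np.ptp(l,axis=0),np.median(l,0))
m=x.astype(np.uint8)*255
cs,_=cv2.findContours(m,cv2.RETR_CCOMP,cv2.CHAIN_APPROX_NONE)
for k in sorted(cs,key=len)[-3:]:
    if len(k)<20: continue
    w=np.array([onplane(z,*q[0],.115)[:2] for q in k],np.float32);print(len(k),cv2.minEnclosingCircle(w), cv2.fitEllipse(w))
# 2D top view
z=np.load("top0.npz");P=pts(z,z['d']);d=z['d'];x=(P[...,2]>.1)&(P[...,2]<.13)&(P[...,1]<-.1)&(P[...,1]>-.21)&(P[...,0]<.56)&(P[...,0]>.47)
l=P[x];print("top",len(l),(l.min(0)+l.max(0))/2,np.ptp(l,axis=0),np.median(l,0))
# stand hole check
z=np.load("wrist4.npz");print("stand hole",onplane(z,497,182,.045))
E
```

```text
ring 1382 [ 0.51549154 -0.15995779  0.11486316] [0.03786344 0.03863439 0.00471957] [ 0.51473362 -0.16011218  0.11407353]
148 ((0.5154543519020081, -0.160017192363739), 0.013647552579641342) ((0.5151165723800659, -0.15965025126934052), (0.025126758962869644, 0.025207437574863434), 98.11605834960938)
221 ((0.5146721601486206, -0.1595299392938614), 0.01951305754482746) ((0.5150626301765442, -0.1597282737493515), (0.036215391010046005, 0.03635670244693756), 5.911012649536133)
top 139 [ 0.51550588 -0.15782823  0.11102749] [0.04114862 0.04101424 0.02202789] [ 0.51616073 -0.15668098  0.11049035]
stand hole [0.47170445 0.05155338 0.045     ]
```

View pics/mouth.png

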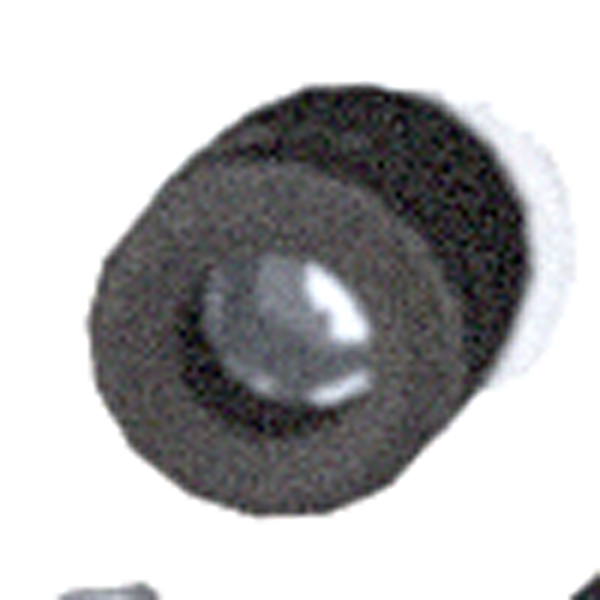

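```bash
python3 - <<'E'
from h import *
for n,pos,rv in [("wrist3",[.473,.051,.2434],[-.053,-3.1405,-.0008]),("wrist4",[.502,-.0842,.2295],[-.049,-3.1182,-.0075])]:
    z=np.load(n+".npz");p=z['p'];d=z['d'];P=pts(z,d)
    m=cv2.inRange(cv2.cvtColor(p,cv2.COLOR_RGB2HSV),(105,120,60),(130,255,255))>0; m[:,:270]=0;m[:,370:]=0;m&=d>0
    R=Ro.from_rotvec(rv).as_matrix(); T=(P[m]-np.array(pos))@R
    print(n,"tool pts min/max",np.percentile(T,[.5,99.5],axis=0).round(4).tolist(),"z med",np.median(T[:,2]).round(4))
    # half-height end: points of the end face
    for zz in (-.015,-.01,-.005,0,.005,.01):
        q=T[abs(T[:,2]-zz)<.002]
        if len(q)>5: print(zz,len(q),q[:,0].max().round(4),q[:,1].min().round(4),q[:,1].max().round(4))
E
```

```text
wrist3 tool pts min/max [[-0.0307, -0.0119, -0.0114], [0.0473, 0.009, 0.005]] z med -0.0093
-0.01 11871 0.0465 -0.0121 0.0089
-0.005 1367 0.0477 -0.0126 0.0094
0 132 0.0475 -0.0098 0.0088
0.005 117 0.0476 -0.0099 0.0104
wrist4 tool pts min/max [[-0.0308, -0.0119, -0.0114], [0.0473, 0.009, 0.0049]] z med -0.0093
-0.01 11997 0.0465 -0.0112 0.0089
-0.005 1313 0.0475 -0.0125 0.0095
0 139 0.0476 -0.0099 0.0087
0.005 115 0.0475 -0.0099 0.0104
0.01 6 0.0473 -0.0057 0.0003
```

step_arm(targets=[[[-3,-15,-6,0.004,-0.022,0.003,0],[-4,-20,0,0,0,0,0],[-4,-20,0,0,0,0,0],[-2,-12,0,0,0,0,0],[0,-5,0,0,0,0,0],[0,0,0,0,0,0,0]]])

```text
clock: 6.45
eef_pos: [0.5146, -0.1576, 0.2398]
eef_rot: [0.041, 3.133, -0.005]
ft_force: [-0.2, 0.2, -2.5]
width: 0.0212
```

```bash
python3 pl.py .5166 -.159 .222 1.536
```

```text
6.45 pos [ 0.5146 -0.1576  0.2398] tool-> [-1.9 -1.3 17.8] [-0.003  0.009  0.009] q [-0.343  0.006  1.914  0.     1.212 -1.888] F [-0.16  0.23 -2.48] T [ 0.016 -0.012  0.033] w 0.0212
yaw 1.5446 tilt [ 0.0087 -0.003 ]
```

step_arm(targets=[[[-1,-1,8,-0.003,0.008,0.008,0],[-1,0,8,0,0,0,0],[0,0,5,0,0,0,0],[0,0,0,0,0,0,0],[0,0,0,0,0,0,0]]])

```text
clock: 6.95
eef_pos: [0.5159, -0.1565, 0.2159]
eef_rot: [-0.052, -3.139, -0.004]
ft_force: [-0.8, -0.2, -1.5]
width: 0.0208
```

```bash
python3 pl.py .5166 -.159 .216 1.536; python3 look.py side 5;python3 look.py wrist 5; python3 - <<'E'
from h import *
z=np.load("side5.npz");p=z['p']
cv2.imwrite("pics/side5c.png",cv2.resize(p[150:270,250:370,::-1],None,fx=5,fy=5,interpolation=cv2.INTER_CUBIC))
E
```

```text
6.95 pos [ 0.5159 -0.1565  0.2159] tool-> [-0.7 -2.5 -0.1] [ 0.002 -0.002  0.002] q [-0.342  0.034  1.932  0.002  1.179 -1.88 ] F [-0.79 -0.19 -1.47] T [ 0.001 -0.002  0.055] w 0.0208
yaw 1.5376 tilt [-0.0017  0.0023]
6.95 [ 0.5159 -0.1565  0.2159] [-0.0521 -3.1395 -0.0035] [-0.342  0.034  1.932  0.002  1.179 -1.88 ] [-0.79 -0.19 -1.47] (array([ 49. , 210.1, -43.6]), array([ 0.002, -0.002,  0.002]))
7.0 [ 0.5159 -0.1565  0.2159] [-0.0522 -3.1393 -0.0037] [-0.342  0.033  1.932  0.002  1.179 -1.88 ] [ 0.8  -0.33 -1.53] (array([ 49. , 210.1, -43.6]), array([ 0.002, -0.002,  0.002]))
```

View pics/side5c.png

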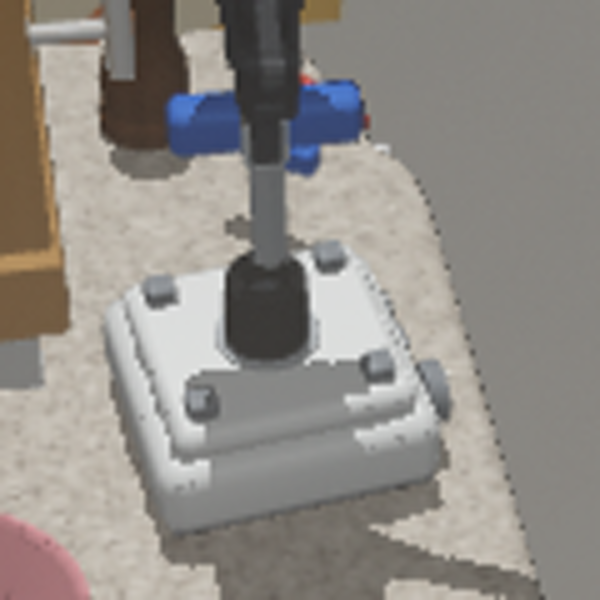

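View pics/wrist5.png

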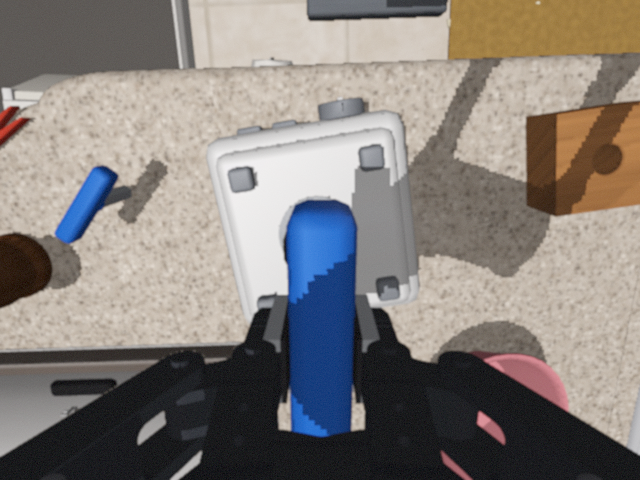

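step_arm(targets=[[[-0.7,-2,2,0,0,0,0],[0,0,3,0,0,0,0],[0,0,0,0,0,0,0]]])

```text
clock: 7.35
eef_pos: [0.5172, -0.1589, 0.2115]
eef_rot: [0.052, 3.141, 0.002]
ft_force: [0.3, 0.0, -2.3]
width: 0.0215
```

```bash
python3 pl.py .5166 -.159 .201 1.536
```

```text
7.35 pos [ 0.5172 -0.1589  0.2115] tool-> [ 0.6 -0.2 10.5] [0.002 0.    0.002] q [-0.345  0.04   1.934  0.002  1.169 -1.883] F [ 0.26  0.   -2.26] T [0.043 0.009 0.017] w 0.0215
yaw 1.5378 tilt [0.0001 0.0016]
```

step_arm(targets=[[[0,0,3,0,0,0,0],[0,0,3,0,0,0,0],[0,0,0,0,0,0,0]]])

```text
clock: 7.65
eef_pos: [0.5173, -0.159, 0.2052]
eef_rot: [0.052, 3.141, 0.002]
ft_force: [0.3, -0.0, -2.3]
width: 0.0212
```

```bash
python3 pl.py .5166 -.159 .201 1.536
```

```text
7.65 pos [ 0.5173 -0.159   0.2052] tool-> [ 0.7 -0.   4.2] [0.001 0.    0.001] q [-0.345  0.045  1.941  0.002  1.156 -1.883] F [ 0.33 -0.04 -2.27] T [-0.016 -0.032  0.026] w 0.0212
yaw 1.5375 tilt [0.0004 0.0014]
```

step_arm(targets=[[[0,0,2,0,0,0,0],[0,0,0,0,0,0,0]]])

```text
clock: 7.85
eef_pos: [0.5171, -0.159, 0.2029]
eef_rot: [0.052, 3.141, 0.002]
ft_force: [-0.2, 0.3, -1.9]
width: 0.0209
```

```bash
python3 pl.py .5166 -.159 .201 1.536
```

```text
7.85 pos [ 0.5171 -0.159   0.2029] tool-> [ 0.5 -0.1  1.9] [0.002 0.    0.001] q [-0.345  0.047  1.943  0.002  1.152 -1.883] F [-0.22  0.34 -1.87] T [-0.006 -0.013  0.025] w 0.0209
yaw 1.5375 tilt [0.0001 0.0016]
```

step_arm(targets=[[[0.4,0,2,0,0,0,0],[0,0,1,0,0,0,0],[0,0,0,0,0,0,0]]])

```text
clock: 8.15
eef_pos: [0.5168, -0.159, 0.1997]
eef_rot: [0.052, 3.141, 0.002]
ft_force: [-0.9, 0.3, -1.7]
width: 0.021
```

step_arm(targets=[[[0,0,1.5,0,0,0,0],[0,0,0,0,0,0,0]]])

```text
clock: 8.35
eef_pos: [0.5169, -0.159, 0.1982]
eef_rot: [0.052, 3.14, 0.002]
ft_force: [-0.6, -0.0, -1.2]
width: 0.0212
```

step_arm(targets=[[[0,0,1.5,0,0,0,0],[0,0,0,0,0,0,0]]])

```text
clock: 8.55
eef_pos: [0.517, -0.159, 0.1967]
eef_rot: [0.052, 3.14, 0.002]
ft_force: [-0.1, -0.0, -1.7]
width: 0.0213
```

step_arm(targets=[[[0,0,1.5,0,0,0,0],[0,0,1.5,0,0,0,0],[0,0,0,0,0,0,0]]])

```text
clock: 8.85
eef_pos: [0.517, -0.159, 0.1934]
eef_rot: [0.052, 3.14, 0.002]
ft_force: [-0.4, 0.1, -2.7]
width: 0.0212
```

step_arm(targets=[[[0,0,1.5,0,0,0,0],[0,0,0,0,0,0,0]]])

```text
clock: 9.05
eef_pos: [0.517, -0.159, 0.1917]
eef_rot: [0.052, 3.14, 0.002]
ft_force: [0.3, 0.2, -3.5]
width: 0.0211
```

step_arm(targets=[[[0,0,1.5,0,0,0,0],[0,0,0,0,0,0,0]]])

```text
clock: 9.25
eef_pos: [0.5171, -0.159, 0.1901]
eef_rot: [0.052, 3.14, 0.002]
ft_force: [-0.3, 0.1, -2.4]
width: 0.021
```

step_arm(targets=[[[0,0,1.2,0,0,0,0],[0,0,0,0,0,0,0]]])

```text
clock: 9.45
eef_pos: [0.5171, -0.159, 0.1888]
eef_rot: [0.052, 3.14, 0.002]
ft_force: [0.5, 0.3, -2.4]
width: 0.0212
```

step_arm(targets=[[[0,0,1,0,0,0,0],[0,0,0,0,0,0,0]]])

```text
clock: 9.65
eef_pos: [0.5171, -0.159, 0.1877]
eef_rot: [0.052, 3.14, 0.002]
ft_force: [0.5, -0.0, -1.8]
width: 0.021
```

step_arm(targets=[[[0,0,0.8,0,0,0,0],[0,0,0,0,0,0,0]]])

```text
clock: 9.85
eef_pos: [0.5172, -0.1591, 0.1871]
eef_rot: [0.052, 3.14, 0.002]
ft_force: [0.1, -0.7, -2.5]
width: 0.0209
```

step_arm(targets=[[[0,0,0.8,0,0,0,0],[0,0,0,0,0,0,0]]])

```text
clock: 10.05
eef_pos: [0.5174, -0.1591, 0.1868]
eef_rot: [0.052, 3.139, 0.002]
ft_force: [-0.5, 1.0, -0.4]
width: 0.0211
```

step_arm(targets=[[[0,0,0.8,0,0,0,0],[0,0,0,0,0,0,0]]])

```text
clock: 10.25
eef_pos: [0.5175, -0.1591, 0.1866]
eef_rot: [0.052, 3.139, 0.002]
ft_force: [-1.0, 0.2, 1.3]
width: 0.0212
```

```bash
python3 pl.py .5166 -.159 .187 1.536
```

```text
10.25 pos [ 0.5175 -0.1591  0.1866] tool-> [ 0.9  0.1 -0.4] [0.001 0.002 0.002] q [-0.345  0.061  1.96   0.002  1.119 -1.884] F [-1.04  0.18  1.28] T [0.076 0.219 0.023] w 0.0212
yaw 1.5375 tilt [0.002 0.001]
```

step_arm(targets=[[[0,-0.1,0.8,0,0,0.07,0],[0,-0.1,0.8,0,0,0.07,0],[0,0,0.6,0,0,0,0]]])

```text
clock: 10.55
eef_pos: [0.5179, -0.1594, 0.1859]
eef_rot: [0.278, 3.126, 0.001]
ft_force: [-1.1, 1.0, 3.4]
width: 0.021
```

```bash
python3 pl.py .5166 -.159 .187 1.536
```

```text
10.55 pos [ 0.5179 -0.1594  0.1859] tool-> [ 1.3  0.2 -1.1] [ 0.001  0.003 -0.143] q [-0.346  0.062  1.961  0.002  1.117 -1.74 ] F [-1.12  1.03  3.37] T [0.252 0.311 0.01 ] w 0.021
yaw 1.3932 tilt [0.0031 0.0006]
```

step_arm(targets=[[[0.4,-0.1,0.3,0,0.002,0.07,0],[0.2,-0.1,0.3,0,0,0.07,0],[0,0,0.3,0,0,0,0]]])

```text
clock: 10.85
eef_pos: [0.5179, -0.1595, 0.1862]
eef_rot: [0.496, 3.1, 0.002]
ft_force: [-0.3, 0.2, 1.7]
width: 0.0209
```

```bash
python3 pl.py .5166 -.159 .187 1.536
```

```text
10.85 pos [ 0.5179 -0.1595  0.1862] tool-> [ 1.4  0.1 -0.8] [ 0.001  0.003 -0.282] q [-0.346  0.062  1.96   0.002  1.118 -1.6  ] F [-0.31  0.15  1.69] T [ 0.19   0.283 -0.002] w 0.0209
yaw 1.2537 tilt [0.0028 0.0008]
```

step_arm(targets=[[[0.2,-0.1,0.4,0,0,0.07,0],[0.2,-0.1,0.4,0,0,0.07,0],[0,0,0.4,0,0,0,0]]])

```text
clock: 11.15
eef_pos: [0.5177, -0.1597, 0.1858]
eef_rot: [0.705, 3.058, 0.002]
ft_force: [-1.1, -0.1, 3.6]
width: 0.0213
```

step_arm(targets=[[[0.2,-0.1,0.4,0,0,0.07,0],[0,-0.1,0.4,0,0,0.07,0],[0,0,0.4,0,0,0,0]]])

```text
clock: 11.45
eef_pos: [0.517, -0.1601, 0.1839]
eef_rot: [0.907, 3.005, 0.001]
ft_force: [-0.4, -0.1, -2.5]
width: 0.0213
```

```bash
python3 pl.py .5166 -.159 .187 1.536
```

```text
11.45 pos [ 0.517  -0.1601  0.1839] tool-> [ 0.9  0.7 -3.1] [ 0.001  0.003 -0.552] q [-3.470e-01  6.200e-02  1.964e+00  1.000e-03  1.113e+00 -1.331e+00] F [-0.43 -0.14 -2.53] T [-0.008  0.046  0.045] w 0.0213
yaw 0.9844 tilt [ 0.0027 -0.0003]
```

It has dropped: z below the rim-contact height and the upward force gone. I push down gently without turning.

step_arm(targets=[[[0.2,0,1.2,0,0.002,0.03,0],[0,0,1.2,0,0,0,0],[0,0,0,0,0,0,0]]])

```text
clock: 11.75
eef_pos: [0.5168, -0.16, 0.1801]
eef_rot: [0.946, 2.995, 0.002]
ft_force: [0.6, -0.2, -1.6]
width: 0.0209
```

step_arm(targets=[[[0,0,1.5,0,0,0,0],[0,0,1.5,0,0,0,0],[0,0,0,0,0,0,0]]])

```text
clock: 12.05
eef_pos: [0.5168, -0.1601, 0.1765]
eef_rot: [0.943, 2.996, 0.002]
ft_force: [1.3, -0.4, -1.3]
width: 0.0214
```

```bash
python3 pl.py .5166 -.159 .1732 .95
```

```text
12.05 pos [ 0.5168 -0.1601  0.1765] tool-> [0.8 0.8 3.3] [ 0.001 -0.     0.011] q [-3.470e-01  7.000e-02  1.970e+00  1.000e-03  1.101e+00 -1.308e+00] F [ 1.34 -0.45 -1.32] T [-0.14  -0.083 -0.03 ] w 0.0214
yaw 0.9609 tilt [0.0005 0.0009]
```

step_arm(targets=[[[0,0,1,0,0,0,0],[0,0,1,0,0,0,0],[0,0,0,0,0,0,0]]])

```text
clock: 12.35
eef_pos: [0.5168, -0.16, 0.1743]
eef_rot: [0.943, 2.997, 0.002]
ft_force: [0.1, 0.3, -2.7]
width: 0.021
```

step_arm(targets=[[[0,0,0.8,0,0,0,0],[0,0,0.6,0,0,0,0],[0,0,0,0,0,0,0]]])

```text
clock: 12.65
eef_pos: [0.517, -0.1601, 0.1735]
eef_rot: [0.942, 2.996, 0.002]
ft_force: [-0.9, 0.7, -0.6]
width: 0.021
```

```bash
python3 pl.py .5166 -.159 .1732 .95
```

```text
12.65 pos [ 0.517  -0.1601  0.1735] tool-> [0.9 0.7 0.3] [0.001 0.    0.011] q [-3.470e-01  7.300e-02  1.972e+00  1.000e-03  1.095e+00 -1.309e+00] F [-0.92  0.66 -0.63] T [-0.057  0.162 -0.023] w 0.021
yaw 0.9614 tilt [0.0008 0.0008]
```

step_arm(targets=[[[0,-0.1,0.1,0,0,0.07,0],[0,-0.1,0,0,0,0.07,0],[0,-0.1,0,0,0,0.07,0],[0,0,0,0,0,0,0]]])

```text
clock: 13.05
eef_pos: [0.5166, -0.1605, 0.1736]
eef_rot: [1.262, 2.877, 0.001]
ft_force: [-0.8, -0.5, -1.2]
width: 0.0211
```

```bash
python3 pl.py .5166 -.159 .1732 .95
```

```text
13.05 pos [ 0.5166 -0.1605  0.1736] tool-> [1.2 1.  0.4] [ 0.001  0.    -0.206] q [-3.480e-01  7.300e-02  1.973e+00  1.000e-03  1.095e+00 -1.092e+00] F [-0.85 -0.51 -1.24] T [-0.124 -0.044 -0.08 ] w 0.0211
yaw 0.7442 tilt [0.0008 0.0003]
```

step_arm(targets=[[[0,-0.1,0.1,0,0,0.07,0],[0,-0.1,0,0,0,0.07,0],[0,-0.1,0,0,0,0.07,0]]])

```text
clock: 13.35
eef_pos: [0.5163, -0.1607, 0.1736]
eef_rot: [1.557, 2.728, 0.001]
ft_force: [-0.4, -0.3, -1.5]
width: 0.0213
```

```bash
python3 pl.py .5166 -.159 .1732 .95
```

```text
13.35 pos [ 0.5163 -0.1607  0.1736] tool-> [1.3 1.2 0.4] [ 0.     0.    -0.417] q [-0.348  0.073  1.973  0.     1.096 -0.882] F [-0.37 -0.25 -1.51] T [-0.045  0.099  0.048] w 0.0213
yaw 0.5333 tilt [0.0005 0.0001]
```

step_arm(targets=[[[0,-0.1,0.1,0,0,0.07,0],[0,-0.1,0,0,0,0.07,0]]])

```text
clock: 13.55
eef_pos: [0.516, -0.1608, 0.1736]
eef_rot: [1.746, 2.611, 0.0]
ft_force: [0.2, 0.7, -1.0]
width: 0.0211
```

```bash
python3 pl.py .5166 -.159 .1732 .95
```

```text
13.55 pos [ 0.516  -0.1608  0.1736] tool-> [1.4 1.2 0.4] [ 0.     0.    -0.558] q [-0.348  0.072  1.974  0.     1.096 -0.74 ] F [ 0.15  0.72 -0.99] T [-0.128  0.088  0.038] w 0.0211
yaw 0.3919 tilt [0.0002 0.0001]
```

step_arm(targets=[[[0,-0.1,0.1,0,0,0.06,0],[0,-0.1,0,0,0,0.06,0]]])

```text
clock: 13.75
eef_pos: [0.5157, -0.1608, 0.1736]
eef_rot: [1.901, 2.501, 0.0]
ft_force: [-0.7, -1.2, -1.4]
width: 0.0208
```

```bash
python3 pl.py .5166 -.159 .1732 .95
```

```text
13.75 pos [ 0.5157 -0.1608  0.1736] tool-> [1.5 1.3 0.4] [ 0.     0.    -0.679] q [-0.348  0.072  1.974  0.     1.096 -0.619] F [-0.69 -1.2  -1.41] T [-0.019  0.061  0.102] w 0.0208
yaw 0.271 tilt [0.0001 0.    ]
```

step_arm(targets=[[[0,-0.1,0.1,0,0,0.06,0],[0,0,0,0,0,0,0]]])

```text
clock: 13.95
eef_pos: [0.5156, -0.1608, 0.1736]
eef_rot: [-1.974, -2.444, 0.0]
ft_force: [-1.7, -1.2, -0.4]
width: 0.0211
```

```bash
python3 pl.py .5166 -.159 .1732 .95
```

```text
13.95 pos [ 0.5156 -0.1608  0.1736] tool-> [1.5 1.4 0.4] [-0.    -0.    -0.738] q [-0.348  0.072  1.974 -0.     1.096 -0.561] F [-1.68 -1.19 -0.39] T [-0.087  0.117  0.078] w 0.0211
yaw 0.2122 tilt [-0.  0.]
```

step_arm(targets=[[[0,-0.1,0.1,0,0,0.06,0],[0,0,0,0,0,0,0]]])

```text
clock: 14.15
eef_pos: [0.5155, -0.1608, 0.1736]
eef_rot: [-2.041, -2.388, 0.0]
ft_force: [-0.5, -1.2, -0.5]
width: 0.0213
```

```bash
python3 pl.py .5166 -.159 .1732 .95
```

```text
14.15 pos [ 0.5155 -0.1608  0.1736] tool-> [1.6 1.4 0.4] [-0.     0.    -0.794] q [-0.348  0.071  1.974 -0.     1.096 -0.505] F [-0.48 -1.22 -0.54] T [-0.091  0.087  0.071] w 0.0213
yaw 0.1563 tilt [-0.0001 -0.0001]
```

step_arm(targets=[[[0,-0.1,0.1,0,0,0.05,0],[0,0,0,0,0,0,0]]])

```text
clock: 14.35
eef_pos: [0.5154, -0.1607, 0.1736]
eef_rot: [-2.094, -2.342, 0.0]
ft_force: [-0.3, -0.2, -0.6]
width: 0.0213
```

```bash
python3 pl.py .5166 -.159 .1732 .95
```

```text
14.35 pos [ 0.5154 -0.1607  0.1736] tool-> [1.6 1.4 0.4] [-0.    -0.    -0.839] q [-0.348  0.071  1.975 -0.     1.096 -0.46 ] F [-0.25 -0.15 -0.6 ] T [-0.041  0.034  0.118] w 0.0213
yaw 0.1114 tilt [-0.0001 -0.    ]
```

step_arm(targets=[[[0,-0.1,0.1,0,0,0.05,0],[0,0,0,0,0,0,0]]])

```text
clock: 14.55
eef_pos: [0.5153, -0.1607, 0.1735]
eef_rot: [-2.146, -2.294, 0.0]
ft_force: [-0.5, -0.5, -0.4]
width: 0.0211
```

```bash
python3 pl.py .5166 -.159 .1732 .95
```

```text
14.55 pos [ 0.5153 -0.1607  0.1735] tool-> [1.6 1.4 0.3] [-0.    -0.    -0.883] q [-0.348  0.071  1.975 -0.     1.096 -0.415] F [-0.52 -0.48 -0.43] T [-0.038  0.104  0.104] w 0.0211
yaw 0.0666 tilt [-0.0001 -0.    ]
```

step_arm(targets=[[[0,-0.1,0.1,0,0,0.05,0],[0,0,0,0,0,0,0]]])

```text
clock: 14.75
eef_pos: [0.5152, -0.1607, 0.1735]
eef_rot: [-2.197, -2.245, 0.0]
ft_force: [-0.1, -1.5, -0.7]
width: 0.0213
```

```bash
python3 pl.py .5166 -.159 .1732 .95
```

```text
14.75 pos [ 0.5152 -0.1607  0.1735] tool-> [1.7 1.4 0.3] [-0.     0.    -0.928] q [-0.349  0.071  1.975 -0.     1.096 -0.37 ] F [-0.07 -1.53 -0.69] T [-0.069  0.111  0.087] w 0.0213
yaw 0.0218 tilt [-0.0001 -0.    ]
```

step_arm(targets=[[[0,-0.1,0.1,0,0,0.05,0],[0,0,0,0,0,0,0]]])

```text
clock: 14.95
eef_pos: [0.5151, -0.1607, 0.1735]
eef_rot: [-2.247, -2.196, 0.0]
ft_force: [-0.6, -0.8, -0.9]
width: 0.0211
```

```bash
python3 pl.py .5166 -.159 .1732 .95
```

```text
14.95 pos [ 0.5151 -0.1607  0.1735] tool-> [1.7 1.4 0.3] [-0.    -0.    -0.973] q [-0.349  0.071  1.975 -0.     1.096 -0.326] F [-0.65 -0.84 -0.92] T [-0.043  0.035  0.042] w 0.0211
yaw -0.023 tilt [-0.0001  0.    ]
```

step_arm(targets=[[[0,-0.1,0.1,0,0,0.05,0],[0,0,0,0,0,0,0]]])

```text
clock: 15.15
eef_pos: [0.5151, -0.1607, 0.1735]
eef_rot: [-2.295, -2.145, 0.0]
ft_force: [-0.0, 0.2, -0.6]
width: 0.0212
```

```bash
python3 pl.py .5166 -.159 .1732 .95
```

```text
15.15 pos [ 0.5151 -0.1607  0.1735] tool-> [1.8 1.4 0.3] [-0.    -0.    -1.018] q [-0.349  0.071  1.975 -0.     1.096 -0.281] F [-0.04  0.22 -0.59] T [-0.058  0.097  0.144] w 0.0212
yaw -0.0678 tilt [-0. -0.]
```

step_arm(targets=[[[0,-0.1,0.1,0,0,0.05,0],[0,0,0,0,0,0,0]]])

```text
clock: 15.35
eef_pos: [0.5149, -0.1606, 0.1735]
eef_rot: [-2.343, -2.093, 0.0]
ft_force: [0.3, -0.0, -0.4]
width: 0.0208
```

```bash
python3 pl.py .5166 -.159 .1732 .95
```

```text
15.35 pos [ 0.5149 -0.1606  0.1735] tool-> [1.8 1.5 0.3] [-0.    -0.    -1.063] q [-0.349  0.07   1.976  0.     1.096 -0.236] F [ 0.28 -0.05 -0.45] T [-0.068  0.116  0.031] w 0.0208
yaw -0.1125 tilt [-0.0001  0.0001]
```

step_arm(targets=[[[0,0,0.1,0,0,0,0]]])

```text
clock: 15.45
eef_pos: [0.515, -0.1606, 0.1735]
eef_rot: [-2.34, -2.096, -0.0]
ft_force: [-0.6, -0.3, -0.5]
width: 0.0212
```

```bash
python3 pl.py .5166 -.159 .1732 .95
```

```text
15.45 pos [ 0.515  -0.1606  0.1735] tool-> [1.8 1.5 0.3] [-0.   -0.   -1.06] q [-0.349  0.071  1.976  0.     1.096 -0.239] F [-0.59 -0.28 -0.47] T [0.016 0.114 0.077] w 0.0212
yaw -0.1097 tilt [-0.0001  0.0001]
```

step_arm(targets=[[[0,-0.1,0.1,0,0,0.04,0],[0,0,0,0,0,0,0]]])

```text
clock: 15.65
eef_pos: [0.5149, -0.1606, 0.1735]
eef_rot: [-2.378, -2.053, -0.0]
ft_force: [-1.3, 0.0, -0.3]
width: 0.0209
```

```bash
python3 pl.py .5166 -.159 .1732 .95
```

```text
15.65 pos [ 0.5149 -0.1606  0.1735] tool-> [1.9 1.5 0.3] [-0.    -0.    -1.096] q [-0.349  0.07   1.976  0.     1.096 -0.202] F [-1.35  0.   -0.28] T [-0.054  0.11   0.063] w 0.0209
yaw -0.1462 tilt [-0.  0.]
```

step_arm(targets=[[[0,-0.1,0.1,0,0,0.04,0],[0,0,0,0,0,0,0]]])

```text
clock: 15.85
eef_pos: [0.5148, -0.1606, 0.1735]
eef_rot: [-2.415, -2.009, -0.0]
ft_force: [-0.8, -0.6, 0.1]
width: 0.0209
```

```bash
python3 pl.py .5166 -.159 .1732 .95
```

```text
15.85 pos [ 0.5148 -0.1606  0.1735] tool-> [1.9 1.4 0.3] [ 0.    -0.    -1.133] q [-0.349  0.07   1.976  0.     1.095 -0.166] F [-0.82 -0.61  0.06] T [-0.069  0.129  0.086] w 0.0209
yaw -0.1827 tilt [0.     0.0001]
```

```bash
sed -i 's/"w",/"tau6",round(float(s["tau"][5]),4),"w",/' pl.py; python3 pl.py .5166 -.159 .1732 .95
```

```text
15.85 pos [ 0.5148 -0.1606  0.1735] tool-> [1.9 1.4 0.3] [ 0.    -0.    -1.133] q [-0.349  0.07   1.976  0.     1.095 -0.166] F [-0.82 -0.61  0.06] T [-0.069  0.129  0.086] tau6 0.3649 w 0.0209
yaw -0.1827 tilt [0.     0.0001]
```

step_arm(targets=[[[0,-0.1,0.1,0,0,0.04,0],[0,0,0,0,0,0,0]]])

```text
clock: 16.05
eef_pos: [0.5148, -0.1606, 0.1735]
eef_rot: [-2.451, -1.965, -0.0]
ft_force: [-0.2, -0.3, -0.6]
width: 0.0212
```

```bash
python3 pl.py .5166 -.159 .1732 .95
```

```text
16.05 pos [ 0.5148 -0.1606  0.1735] tool-> [1.9 1.5 0.3] [ 0.    -0.    -1.169] q [-0.349  0.07   1.976  0.     1.095 -0.13 ] F [-0.21 -0.29 -0.57] T [0.029 0.184 0.114] tau6 0.3768 w 0.0212
yaw -0.2189 tilt [0.0001 0.0002]
```

step_arm(targets=[[[0,-0.1,0.1,0,0,0.04,0],[0,0,0,0,0,0,0]]])

```text
clock: 16.25
eef_pos: [0.5147, -0.1605, 0.1735]
eef_rot: [-2.486, -1.921, -0.0]
ft_force: [-0.9, -0.6, 0.3]
width: 0.0213
```

```bash
python3 pl.py .5166 -.159 .1732 .95
```

```text
16.25 pos [ 0.5147 -0.1605  0.1735] tool-> [2.  1.5 0.3] [ 0.    -0.    -1.205] q [-0.349  0.07   1.976  0.     1.095 -0.094] F [-0.9  -0.64  0.27] T [-0.066  0.153  0.172] tau6 0.4236 w 0.0213
yaw -0.2547 tilt [0.0001 0.0001]
```

step_arm(targets=[[[0,-0.1,0.1,0,0,0.04,0],[0,0,0,0,0,0,0]]])

```text
clock: 16.45
eef_pos: [0.5146, -0.1605, 0.1735]
eef_rot: [2.519, 1.877, 0.0]
ft_force: [-0.6, 0.5, 0.0]
width: 0.0208
```

```bash
python3 pl.py .5166 -.159 .1732 .95
```

```text
16.45 pos [ 0.5146 -0.1605  0.1735] tool-> [2.  1.5 0.3] [ 0.   -0.   -1.24] q [-0.349  0.07   1.976  0.     1.095 -0.058] F [-0.63  0.54  0.  ] T [-0.044  0.14   0.121] tau6 0.4697 w 0.0208
yaw -0.2903 tilt [0.0001 0.    ]
```

step_arm(targets=[[[0,0,0.1,0,0,0.04,0],[0,0,0,0,0,0,0]]])

```text
clock: 16.65
eef_pos: [0.5146, -0.1604, 0.1734]
eef_rot: [-2.552, -1.832, 0.0]
ft_force: [-1.4, 0.1, 0.5]
width: 0.0214
```

```bash
python3 pl.py .5166 -.159 .1732 .95
```

```text
16.65 pos [ 0.5146 -0.1604  0.1734] tool-> [2.  1.5 0.2] [-0.    -0.    -1.276] q [-0.348  0.07   1.976 -0.     1.095 -0.023] F [-1.4   0.13  0.46] T [0.023 0.154 0.186] tau6 0.5145 w 0.0214
yaw -0.3257 tilt [-0.0001  0.    ]
```

step_arm(targets=[[[0,0,0,0,0,0.04,0],[0,0,0,0,0,0,0]]])

```text
clock: 16.85
eef_pos: [0.5145, -0.1604, 0.1734]
eef_rot: [-2.584, -1.786, 0.0]
ft_force: [-0.3, -0.7, 0.6]
width: 0.0208
```

```bash
python3 pl.py .5166 -.159 .1732 .95
```

```text
16.85 pos [ 0.5145 -0.1604  0.1734] tool-> [2.  1.5 0.2] [-0.    -0.    -1.311] q [-0.348  0.07   1.976 -0.     1.096  0.013] F [-0.29 -0.74  0.63] T [0.032 0.175 0.284] tau6 0.558 w 0.0208
yaw -0.3611 tilt [-0.0003 -0.    ]
```

step_arm(targets=[[[0,0.1,0,0,0,-0.06,0],[0,0.1,0,0,0,-0.06,0],[0,0,0,0,0,-0.04,0],[0,0,0,0,0,0,0]]])

```text
clock: 17.25
eef_pos: [0.5148, -0.1606, 0.1734]
eef_rot: [2.418, 2.006, -0.0]
ft_force: [-0.5, 0.0, -0.2]
width: 0.021
```

```bash
python3 pl.py .5166 -.159 .1732 .95
```

```text
17.25 pos [ 0.5148 -0.1606  0.1734] tool-> [1.9 1.5 0.2] [-0.     0.    -1.136] q [-0.349  0.07   1.976 -0.     1.095 -0.163] F [-0.49  0.   -0.18] T [-0.024  0.181 -0.005] tau6 -0.2567 w 0.021
yaw -0.1856 tilt [-0. -0.]
```

step_arm(targets=[[[0,0,0,0,0,0,0.4],[0,0,0,0,0,0,0.7],[0,0,0,0,0,0,1],[0,0,0,0,0,0,1],[0,0,0,0,0,0,1],[0,0,0,0,0,0,1]]])

```text
clock: 17.85
eef_pos: [0.5156, -0.1606, 0.1737]
eef_rot: [2.417, 2.005, 0.002]
ft_force: [0.1, 0.3, -1.2]
width: 0.0852
```

```bash
python3 look.py wrist 6; python3 look.py side 6
```

```text
17.85 [ 0.5156 -0.1606  0.1737] [2.4171e+00 2.0049e+00 2.4000e-03] [-3.490e-01  7.000e-02  1.975e+00  1.000e-03  1.094e+00 -1.630e-01] [ 0.06  0.31 -1.2 ] (array([204.2, -80.6, -86.4]), array([ 2.000e-03,  1.000e-03, -1.722e+00]))
17.9 [ 0.5156 -0.1606  0.1737] [2.4171 2.0049 0.0025] [-3.490e-01  7.000e-02  1.975e+00  1.000e-03  1.094e+00 -1.630e-01] [-0.48  0.56 -1.11] (array([204.3, -80.6, -86.3]), array([ 2.000e-03,  1.000e-03, -1.722e+00]))
```

View pics/wrist6.png

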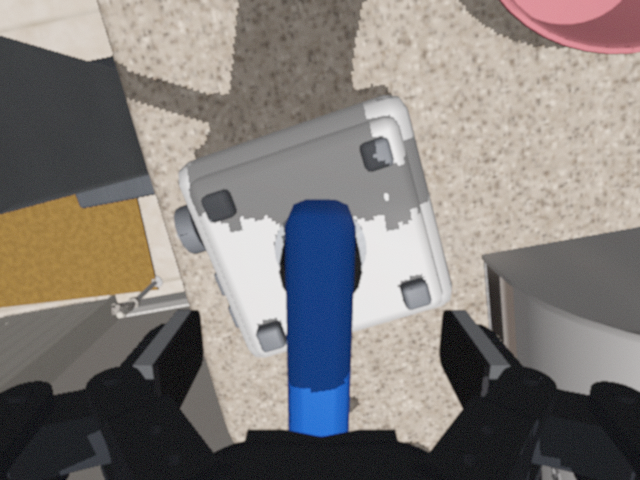

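step_arm(targets=[[[0,0,-10,0,0,0,1],[0,0,-20,0,0,0,1],[0,0,-25,0,0,0,1],[0,0,-20,0,0,0,1],[0,0,-10,0,0,0,1],[0,0,0,0,0,0,1],[0,0,0,0,0,0,1]]])

```text
clock: 18.65
eef_pos: [0.5151, -0.1605, 0.2639]
eef_rot: [2.417, 2.005, 0.002]
ft_force: [0.6, -0.3, -0.2]
width: 0.0857
```

```bash
python3 look.py wrist 7; python3 look.py side 7; python3 - <<'E'
from h import *
z=np.load("side7.npz");p=z['p']
cv2.imwrite("pics/side7c.png",cv2.resize(p[150:270,250:370,::-1],None,fx=5,fy=5,interpolation=cv2.INTER_CUBIC))
z=np.load("wrist7.npz");p=z['p'];d=z['d'];P=pts(z,d)
m=cv2.inRange(cv2.cvtColor(p,cv2.COLOR_RGB2HSV),(105,120,40),(130,255,255));k,l,st,ce=cv2.connectedComponentsWithStats(m);i=1+st[1:,4].argmax()
q=P[(l==i)&(d>0)];q=q[q[:,2]>.15];print(len(q),(q.min(0)+q.max(0))/2,"top z",np.percentile(q[:,2],[50,90]),st[i])
t=q[q[:,2]>np.percentile(q[:,2],30)];A=np.c_[t[:,:2]-t[:,:2].mean(0),np.ones(len(t))];print("plane slope,z",np.linalg.lstsq(A,t[:,2],rcond=None)[0])
rc=cv2.minAreaRect(q[:,:2].astype(np.float32));print(rc)
E
```

```text
18.65 [ 0.5151 -0.1605  0.2639] [2.4173e+00 2.0050e+00 2.3000e-03] [-3.490e-01 -3.000e-03  1.878e+00  1.000e-03  1.265e+00 -1.630e-01] [ 0.58 -0.32 -0.18] (array([204.2, -80.2,   3.9]), array([ 2.000e-03,  1.000e-03, -1.722e+00]))
18.7 [ 0.5151 -0.1605  0.2638] [2.4174e+00 2.0051e+00 2.1000e-03] [-3.490e-01 -2.000e-03  1.878e+00  1.000e-03  1.264e+00 -1.630e-01] [ 0.25  0.59 -0.12] (array([204.1, -80.2,   3.7]), array([ 2.000e-03,  1.000e-03, -1.722e+00]))
5965 [ 0.51512567 -0.15928663  0.17674257] top z [0.18277761 0.1838752 ] [ 300  173   42  161 6027]
plane slope,z [0.00086228 0.0024323  0.18318638]
((0.5150978565216064, -0.15951359272003174), (0.0901045948266983, 0.02197766676545143), 78.33905792236328)
```

View pics/side7c.png

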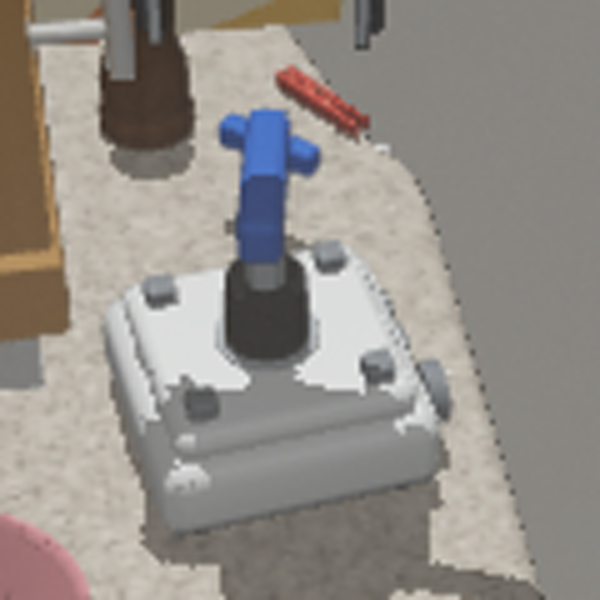

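View pics/wrist7.png

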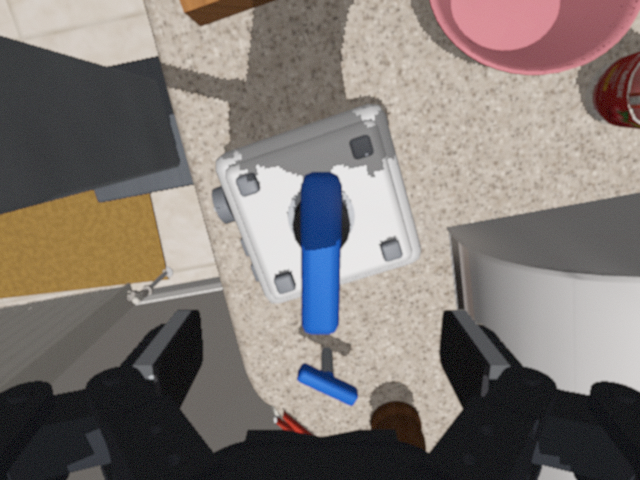

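The key stands upright and alone: bar top at 0.183 m puts the tip 33 mm below the mouth, with its centre within 1 mm of the coupling axis. The gripper is clear above it, so I hand in.

```bash
python3 -c "
from workcell import finish_job
print(finish_job())"
```

```text
the job is handed in; nothing more can be done
None
```

I took the large hex key from its stand, lowered it into the coupling and turned it clockwise under about 4–6 N until it dropped into the hexagon. I then turned it about 1.3 rad until the torque rose past the steady 0.1 N m to about 0.28 N m, which I read as the stop. After that I turned back 0.16 rad to unload the rubber, let go, and handed in at about 19 s of the 61 s allowed.

- **Key position:** the last pictures show it free and upright. The bar's top is at 0.183 m, so the tip is about 33 mm below the mouth. Its centre is within about 1 mm of the coupling axis, and the top surface slopes less than 0.003.
- **Forces:** the upward force on the rim peaked at about 6 N, against the 22 N limit. Wound-up twist was about 0.15 rad at most, against 0.3 rad.
- **Bystanders:** the arm never went near the mug, salt shaker or pepper mill, but I did not measure their positions again at the end.
- **Not confirmed directly:** the screw angle cannot be seen. That it is tight rests on the torque rise and the total turn, both of which fit. Single wrist-torque readings were noisy (about ±0.05 N m), so I relied on the last joint's torque, which climbed steadily over the last steps.

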